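# Slide out the dust extractor's filter cassette past its tool-operated catch

## Task

Take the orange-handled pin punch from its stand and push its pin down the yellow-framed recess in the dust extractor's black filter cassette onto the release catch. Keep the catch held down with the punch while it slides the cassette out to its stop, pressing and pulling gently because the catch is plastic. Then stand the punch back in the hole it came from, leaving the cassette out and everything else where it is.

Things in the scene. Friction and masses are not known exactly. Their poses are not given: they have to be found in the camera images.
- extractor: Grey steel bench dust extractor, screwed to the bench, 300 (its x) x 260 (its y) x 110 mm high. Origin: centre of its underside. Its -x side is the front, where the filter cassette comes out of a trough open above and at the front. Its orange hook lugs sit in notches of the dark steel lips along the trough. Nothing on it stands higher than 110 mm.
- recess (a point): Centre of the mouth of the round yellow-framed recess in the cassette's flat black top, 108 mm above the bench; moves with the cassette. Straight down, 12 mm wide. The flat orange catch head lies 5 to 15 mm below the mouth, not measured. Spring: 3 N to start, +1.3 N/mm; unlatches when pushed 4 mm (8 N), hard stop at 6 mm (11 N): hold with 9 to 10 N. The pin draws the cassette by the recess wall.
- safety_notch (a point): Top of the safety notch in the lip on the extractor's +y side, fixed. Pressing the catch drops the lugs below the lips. If let up while the cassette is less than 53 mm out they rub under the lips and snap into this notch (29 mm out), locking again; beyond 53 mm they are clear for good.
- cassette (a joint): How far the filter cassette is out of the extractor, in m along the extractor's -x: 0 home and latched, 0.085 at its hard stop (come up to it slowly). It drags with about 3 N and stays where it is left. Cassette 252 x 166 x 46 mm; its front strip with the recess is plain black, 87 mm long (recess 67 mm behind its front face), the rest a grille over white filter pleats.
- punch: Pin punch, 127 mm long, about 0.11 kg, standing pin down in the stand. Origin: flat end of the pin; z points up to the head. Pin 6 mm thick, 0 to 36 mm; steel collar 16 mm thick to 44 mm; orange hexagonal handle 18 mm across flats (flats face its +x and -x) to 120 mm; steel head to 127 mm. In the stand the collar rests on the block, the origin 8 mm above the bench.
- punch_tip (a point): The flat end of the pin punch's pin (the same point as the punch's origin).
- stand: Dark steel punch block, screwed to the bench, 56 (its x) x 130 (its y) x 44 mm high. Origin: centre of its underside. Two vertical holes at y = -35 and +35 mm, 9 mm diameter with a small chamfer, 40 mm deep. One holds the pin punch, the other the centre punch; which is which varies.
- centre_punch: Centre punch with blue handle and a pointed tip, otherwise of the pin punch's size; stands in the other hole, its head 135 mm above the bench. Leave it.
- wrench: Steel spanner, 180 mm long along its x, 8 mm thick, lying on the bench. Origin: centre of its underside. Leave it.
- screwdriver: Red-handled screwdriver, 200 mm long along its x, 26 mm thick handle, lying on the bench. Origin: centre of its underside. Leave it.
- valve: Cast-iron gate valve, 124 mm long along its x, 70 wide, 145 high, 1.6 kg, standing on the bench. Origin: centre of its underside. Leave it.

How it is judged:
By the outcome, as a careful person would: the job done as asked, in the order asked, and still so for the second after the job is handed in, with the robot touching nothing.
It also fails if it takes over 64 s, if anything falls off the work surface, if the arm or the gripper's body presses on something with over 40 N, if the wrist force passes 120 N, or if a joint passes its speed limit or range.

## Robot

A 6-joint arm with a two-finger parallel gripper is mounted at the origin on the work surface. World frame = base frame: x ahead of the robot, y to its left, z up, the work surface at z = 0. Lengths are in m, angles in rad, forces in N, time in s.
With the tool pointing down it reaches from about 0.4 to 0.825 m from the base axis. Payload 7 kg.
Tool frame: the origin (TCP) lies midway between the tips of the shut fingers; the grasp point (between the pads) lies 19 mm behind it (bot.tcp_to_grasp is the distance from the TCP to the grasp point, in m); z points along the fingers, y is the line along which they close (so a half turn about z gives the same grasp; the last joint's range is limited). The gripper opens to 85 mm and grips with 20 to 120 N. Pads are 22 mm wide; open, the fingers measure 114 mm over their backs; the gripper's body (76 mm by 85 mm) begins 54 mm behind the grasp point. The pads swing forward as they close: fully open they stand 13 mm farther back than shut.
Start: joints at [1.46, 0.359, 0.012, 0, -1.224, -0.288], TCP at [0.262, 0.622, 0.231] pointing down, gripper open.
Joint ranges: [-3.07, 3.07], [-1.43, 2.12], [-1.02, 1.25], [-3.03, 1.67], [-3.05, -0], [-3.03, 3.03]. Speed limits (rad/s): [2.39, 2.39, 3.01, 3.14, 3.14, 3.14].

## Interface

Orientations are given as a unit quaternion [x, y, z, w].
In Python, from rig import bot, vision, job gives the robot as it stands. The module is installed in compiled form; this text tells all that it offers.
- The arm moves only by the tool play_rows, never from a script. Its arguments are lists of equal length, an entry for each row: "slide": the shift along the tool's x, y, z in m, a list of three; "roll": the turn about the tool's z in degrees; "fingers": the opening, from 0 (shut) to 1 (fully open). In form: {"slide": [[x, y, z], ...], "roll": [roll, ...], "fingers": [fingers, ...]}. A call has 1 to 8 rows; each row shifts and turns the commanded pose from where the row before left it, along the tool's axes as they then stand; what a row does not reach is not made up. A row lasts 1/8 s, in which the tool goes at most 62.5 mm and 10.7 degrees, less where a joint would pass 70% of its speed; a pose out of reach is approached as far as the arm can. A call is refused whole if a number of a shift passes 0.0625 or a number of a turn 10.7, either way. A call with a gripper value outside its range is refused whole. The fingers move at their own pace and stop on an object; the grip force is fixed at half the most. Time passes only in rows, so rows that do not move let the fingers close. It gives the time, the measured TCP pose, the force and the opening at its end, in the units of the state.
- bot.get_state(): the state, without advancing time (a new reading comes with each control period).
- vision.get_image(name): name is "scene" or "top" or "wrist"; returns (picture, depth): 480x640x3 uint8, red, green, blue; 480x640 float32, m along the optical axis (not along the pixel's ray), 0 where there is no reading.
- vision.calibration(name): a dict with "intrinsics" (3x3 intrinsics, pixels), "T" (4x4, takes a point from camera to world coordinates); the wrist camera has in their place "T_tool_cam" (4x4, takes a point from camera to tool coordinates, whose origin is the TCP and whose axes are the flange's). Camera axes: x right, y down, z forward; pixel columns grow to the right and rows downward; lengths in m; the calibration is good to about 2 mm. A picture is of the moment at which its call begins: read the wrist's pose just before it. calibration takes no time and is no camera call.
- job.job_done(): hands the job in, once; it reports no verdict.
The state is a dict: "clock": time; "joints": joint angles; "qvel": joint speeds; "joint_torque": joint torques, N m; "tool_pos": TCP position; "orientation": TCP orientation; "force": force on the tool from outside, world axes, zero at the start; "wrist_torque": the same for the moment, N m; "opening": finger opening in m.
Only numpy, scipy, OpenCV 4.12 (cv2) and the standard library are available. Lean on these libraries where they do the work, as an engineer would, in place of code of your own. Each camera call takes 0.05 s, during which the arm holds its last target. There are 200 camera calls.

## Working session

There is one attempt and no reset: what is moved stays moved. The work goes in short steps, Python scripts to look and compute and a tool call to move; the robot and the scene stay as the last step left them, time stands still between calls to the robot, and variables do not carry over. Pictures are saved under pics/ and viewed, on a budget of 10 in all, crops included, one or two more only if the job needs it, and the job is handed in when it is done.

Besides the shell and the picture viewer there is one more tool, called after ">>>" as a command line: name --pt "numbers of a row" for each row, then --argument value for the rest. play_rows: Moves the arm, as the interface text tells. Its arguments: {"type":"object","properties":{"slide":{"type":"array"},"roll":{"type":"array"},"fingers":{"type":"array"}},"required":["slide","roll","fingers"]}

```bash
mkdir -p pics; cat > h.py <<'E'
import numpy as np, cv2
from rig import bot, vision, job
from scipy.spatial.transform import Rotation as R
def cam(name):
    c=vision.calibration(name); K=np.array(c["intrinsics"])
    s=bot.get_state()
    if name=="wrist":
        T=np.eye(4);T[:3,:3]=R.from_quat(s["orientation"]).as_matrix();T[:3,3]=s["tool_pos"]
        T=T@np.array(c["T_tool_cam"])
    else: T=np.array(c["T"])
    im,d=vision.get_image(name)
    return im,d,K,T
def ray(K,T,uv,z):
    uv=np.atleast_2d(uv).astype(float)
    r=np.c_[uv,np.ones(len(uv))]@np.linalg.inv(K).T@T[:3,:3].T
    return T[:3,3]+r*((z-T[2,3])/r[:,2])[:,None]
def pts(d,K,T):
    v,u=np.mgrid[:d.shape[0],:d.shape[1]]
    r=np.stack([u,v,np.ones_like(u)],-1)@np.linalg.inv(K).T*d[...,None]
    return r@T[:3,:3].T+T[:3,3]
def save(n,im): cv2.imwrite(f"pics/{n}.png",im[...,::-1])
E
python3 - <<'E'
from h import *
for n in("scene","top"):
    im,d,K,T=cam(n); save(n,im); np.savez(n,im=im,d=d,K=K,T=T); print(n,T.round(3).tolist(),K[0,0])
print(bot.get_state()); print(vision.calibration("wrist"),bot.tcp_to_grasp)
E
```

```text
scene [[0.109, 0.555, -0.825, 1.729], [0.994, -0.07, 0.085, -0.122], [-0.01, -0.829, -0.559, 0.877], [0.0, 0.0, 0.0, 1.0]] 599.3140011984365
top [[-0.008, -0.987, 0.16, 0.383], [-1.0, 0.012, 0.024, -0.018], [-0.026, -0.16, -0.987, 1.165], [0.0, 0.0, 0.0, 1.0]] 472.455362132936
{'clock': 0.1, 'joints': array([ 1.46007143e+00,  3.59311528e-01,  1.11403003e-02, -3.23423245e-04,
       -1.22412165e+00, -2.88131048e-01]), 'qvel': array([-0.00176703, -0.00378567,  0.00287027,  0.00094459, -0.00066533,
        0.00085047]), 'joint_torque': array([-1.83691700e-03, -5.84765875e+01,  2.94111514e+01,  6.95463985e+00,
       -3.16365593e-03,  2.58675342e-06]), 'tool_pos': array([0.26197701, 0.62160224, 0.23045269]), 'orientation': array([ 9.80168867e-01, -1.98162585e-01, -8.51647017e-05,  7.58803889e-04]), 'force': array([-0.5372121 , -0.04301624,  0.37569449]), 'wrist_torque': array([ 0.01156705, -0.08009715,  0.0341826 ]), 'opening': 0.08539275504909008}
{'intrinsics': array([[376.28484645,   0.        , 325.32770893],
       [  0.        , 376.28484645, 237.05844957],
       [  0.        ,   0.        ,   1.        ]]), 'T_tool_cam': array([[ 2.75539797e-04, -9.56722581e-01, -2.91001421e-01,
         7.43568494e-02],
       [ 9.99999792e-01,  9.37993433e-05,  6.38484131e-04,
         7.42458570e-04],
       [-5.83556444e-04, -2.91001537e-01,  9.56722408e-01,
        -1.42045584e-01],
       [ 0.00000000e+00,  0.00000000e+00,  0.00000000e+00,
         1.00000000e+00]])} 0.0187
```

View pics/top.png

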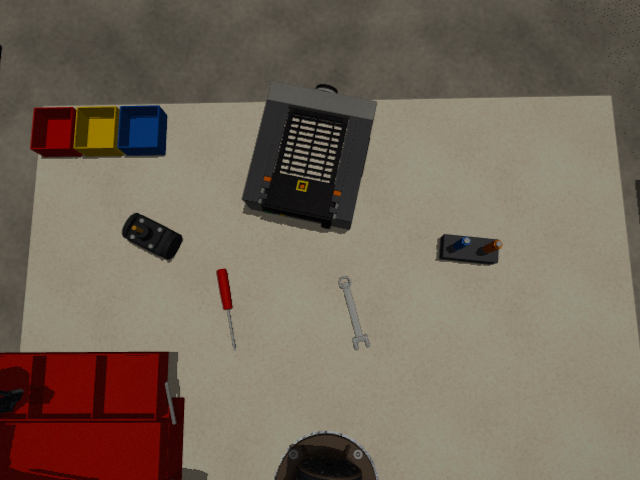

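View pics/scene.png

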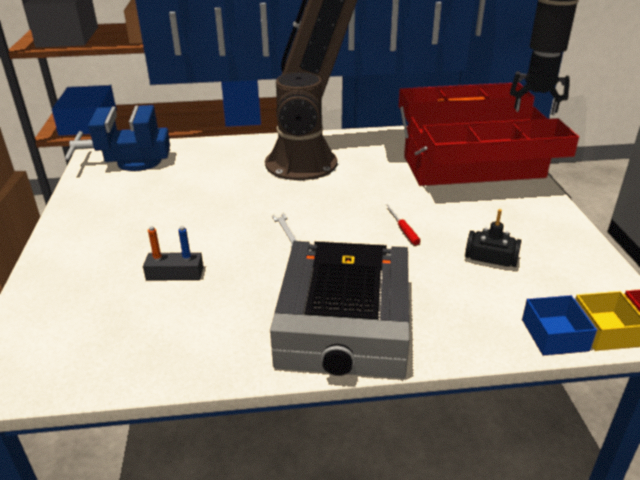

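The top view shows the extractor centred near (312,155) with its front facing the robot, and the yellow recess at (302,186). The stand is at (469,249), with the orange punch at (497,245) on the -y side and the blue one at (463,242). The screwdriver, wrench and valve are well clear.

```bash
python3 - <<'E'
from h import *
z=np.load("top.npz"); im,d,K,T=[z[k] for k in("im","d","K","T")]
hsv=cv2.cvtColor(im,cv2.COLOR_RGB2HSV); P=pts(d,K,T)
H,S,V=[hsv[...,i].astype(int) for i in range(3)]
def box(m,u0,u1,v0,v1):
    o=np.zeros_like(m);o[v0:v1,u0:u1]=m[v0:v1,u0:u1];return o
m=box((H>20)&(H<35)&(S>150)&(V>120),285,320,170,200); v,u=np.nonzero(m)
print("yellow",len(u),((u.min()+u.max())/2,(v.min()+v.max())/2),ray(K,T,[(u.min()+u.max())/2,(v.min()+v.max())/2],.108).round(4))
# stand top by depth
m=box((P[...,2]>.036)&(P[...,2]<.050),425,510,225,275)
print("stand",np.median(P[m],0).round(4)); r=cv2.minAreaRect(P[m][:,:2].astype(np.float32)); print(r)
bx=cv2.boxPoints(r);print(bx.round(3).tolist())
for n,a,b in(("orange",5,20),("blue",100,125)):
    m=box((H>=a)&(H<=b)&(S>120)&(V>60),425,510,225,275); v,u=np.nonzero(m); q=P[m]; q=q[q[:,2]>.06]
    print(n,len(u),q.mean(0).round(4),q[:,2].max().round(3), q[q[:,2]>.1].mean(0).round(4))
# extractor rim
m=box((P[...,2]>.095)&(P[...,2]<.118),235,385,75,240)
r=cv2.minAreaRect(P[m][:,:2].astype(np.float32)); print("ext",r,cv2.boxPoints(r).round(3).tolist())
# orange lugs
m=box((H>=3)&(H<=20)&(S>150)&(V>100),250,350,165,205).astype(np.uint8)
n,l,st,c=cv2.connectedComponentsWithStats(m)
for i in range(1,n): print(st[i,4],c[i].round(1),ray(K,T,c[i],.105).round(4))
E
```

```text
yellow 42 (np.float64(301.5), np.float64(186.0)) [[0.6852 0.0494 0.108 ]]
stand [ 0.5396 -0.3485  0.0428]
((0.5454109907150269, -0.34925565123558044), (0.13128285109996796, 0.056838031858205795), 83.48523712158203)
[[0.5099999904632568, -0.41100001335144043], [0.5659999847412109, -0.4180000126361847], [0.5809999704360962, -0.28700000047683716], [0.5249999761581421, -0.2809999883174896]]
orange 37 [ 0.5406 -0.3818  0.1272] 0.134 [ 0.5406 -0.3818  0.1272]
blue 30 [ 0.5482 -0.3118  0.127 ] 0.133 [ 0.5482 -0.3118  0.127 ]
ext ((0.7706226110458374, 0.030964955687522888), (0.2607843577861786, 0.30855807662010193), 77.20398712158203) [[0.5910000205039978, -0.06199999898672104], [0.8920000195503235, -0.12999999523162842], [0.949999988079071, 0.12399999797344208], [0.6489999890327454, 0.19200000166893005]]
26 [267.  178.5] [[0.7053 0.1302 0.105 ]]
13 [301.5 186.2] [[0.6857 0.0497 0.105 ]]
29 [336.9 192.9] [[ 0.6685 -0.0324  0.105 ]]
```

>>> play_rows --pt "0 0 0" --pt "0 0 0" --pt "0 0 0" --pt "0 0 0" --pt "0 0 0" --pt "0 0 0" --pt "0 0 0" --roll '[10.5, 10.5, 10.5, 10.5, 10.5, 10.5, 10.5]' --fingers '[1, 1, 1, 1, 1, 1, 1]'

```text
clock: 0.98
tool_pos: [0.262, 0.6217, 0.2307]
orientation: [-0.665, 0.747, -0.0, -0.0]
force: [-0.0, 0.5, -0.5]
opening: 0.0852
```

>>> play_rows --pt "0.046 -0.0186 0" --pt "0.046 -0.0186 0" --pt "0.046 -0.0186 0" --pt "0.046 -0.0186 0" --pt "0.046 -0.0186 0" --pt "0.046 -0.0186 0" --pt "0.046 -0.0186 0" --pt "0.046 -0.0186 0" --roll '[0, 0, 0, 0, 0, 0, 0, 0]' --fingers '[1, 1, 1, 1, 1, 1, 1, 1]'

```text
clock: 1.98
tool_pos: [0.3693, 0.2381, 0.2312]
orientation: [-0.667, 0.745, 0.0, -0.0]
force: [0.6, 0.3, -0.8]
opening: 0.0855
```

>>> play_rows --pt "0.046 -0.0186 0" --pt "0.046 -0.0186 0" --pt "0.046 -0.0186 0" --pt "0.046 -0.0186 0" --pt "0.046 -0.0186 0" --pt "0.046 -0.0186 0" --pt "0.046 -0.0186 0" --pt "0.046 -0.0186 0" --roll '[0, 0, 0, 0, 0, 0, 0, 0]' --fingers '[1, 1, 1, 1, 1, 1, 1, 1]'

```text
clock: 2.98
tool_pos: [0.4765, -0.1441, 0.2312]
orientation: [-0.667, 0.745, 0.0, -0.0]
force: [-0.2, 1.0, 1.4]
opening: 0.0854
```

>>> play_rows --pt "0.046 -0.0186 0" --pt "0.046 -0.0186 0" --pt "0.046 -0.0186 0" --pt "0.03 -0.0186 0" --pt "0.01 -0.009 0" --pt "0 0 0" --roll '[0, 0, 0, 0, 0, 0]' --fingers '[1, 1, 1, 1, 1, 1]'

```text
clock: 3.72
tool_pos: [0.5396, -0.3287, 0.2304]
orientation: [-0.667, 0.746, 0.001, -0.0]
force: [-0.1, 0.6, -0.5]
opening: 0.0851
```

```bash
cat > look.py <<'E'
from h import *
import sys
im,d,K,T=cam("wrist"); save(sys.argv[1],im); np.savez(sys.argv[1],im=im,d=d,K=K,T=T)
s=bot.get_state(); print(s["clock"],s["tool_pos"].round(4),s["orientation"].round(4),s["force"].round(2))
E
python3 look.py w1
```

```text
3.775 [ 0.5394 -0.328   0.2307] [-6.668e-01  7.453e-01  5.000e-04 -2.000e-04] [-0.14  0.22 -0.24]
```

View pics/w1.png

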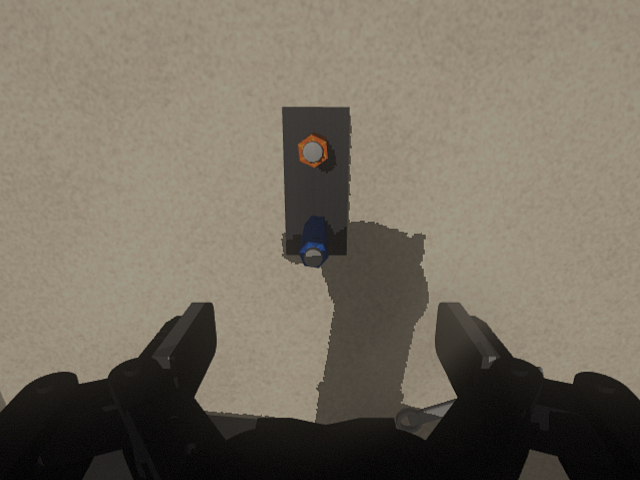

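```bash
cat > hexfit.py <<'E'
from h import *
import sys
z=np.load(sys.argv[1]+".npz"); im,d,K,T=[z[k] for k in("im","d","K","T")]
hsv=cv2.cvtColor(im,cv2.COLOR_RGB2HSV);H,S,V=[hsv[...,i].astype(int) for i in range(3)]
m=((H>=5)&(H<=20)&(S>140)&(V>120)).astype(np.uint8)
n,l,st,c=cv2.connectedComponentsWithStats(m); i=1+st[1:,4].argmax(); print(st[i],c[i])
v,u=np.nonzero(l==i); hull=cv2.convexHull(np.c_[u,v].astype(np.float32))[:,0]
W=ray(K,T,hull,.128)[:,:2]
print("centre",(W.max(0)+W.min(0)).round(4)/2, cv2.minEnclosingCircle(W.astype(np.float32)))
for a in range(-36,33,4):
    k=np.array([np.cos(np.deg2rad(a)),np.sin(np.deg2rad(a))]); p=W@k; print(a,round(float(np.ptp(p))*1e3,1),end="; ")
# head disc
g=(S<60)&(V>110); u0,v0,w,h=st[i,:4]; gg=np.zeros_like(g);gg[v0:v0+h,u0:u0+w]=g[v0:v0+h,u0:u0+w]
v,u=np.nonzero(gg); print("\nhead",len(u),ray(K,T,[np.median(u),np.median(v)],.135).round(4))
P=pts(d,K,T); mm=(P[...,2]>.036)&(P[...,2]<.050)
r=cv2.minAreaRect(P[mm][:,:2].astype(np.float32)); print(r,cv2.boxPoints(r).round(4).tolist(), np.median(P[mm][:,2]), np.median(P[gg],0))
E
python3 hexfit.py w1
```

```text
[298 135  30  33 295] [311.68813559 148.81355932]
centre [ 0.54095 -0.3869 ] ((0.5410906672477722, -0.38693830370903015), 0.010113786906003952)
-36 19.9; -32 20.0; -28 20.0; -24 19.9; -20 19.7; -16 19.4; -12 19.0; -8 18.5; -4 18.0; 0 17.7; 4 17.9; 8 18.3; 12 18.7; 16 19.0; 20 19.3; 24 19.4; 28 19.5; 32 19.5; 
head 280 [[ 0.541  -0.3875  0.135 ]]
((0.5822054147720337, -0.24428115785121918), (0.3667725622653961, 0.08224063366651535), 70.91789245605469) [[0.48339998722076416, -0.4041000008583069], [0.5611000061035156, -0.4309999942779541], [0.6809999942779541, -0.0843999981880188], [0.6032999753952026, -0.057500001043081284]] 0.04346765291525839 [ 0.54107098 -0.38731442  0.13453409]
```

The wrist view shows the orange punch at (313,152), with hex flats facing left and right (world x), and the blue one at (313,255). I'll move above the orange punch and re-measure.

>>> play_rows --pt "0.0292 -0.004 0.01" --pt "0.0292 -0.004 0.02" --pt "0 0 0.02" --pt "0 0 0.01" --pt "0 0 0" --roll '[0, 0, -6.5, 0, 0]' --fingers '[1, 1, 1, 1, 1]'

```text
clock: 4.4
tool_pos: [0.541, -0.3864, 0.1712]
orientation: [0.708, -0.707, -0.0, 0.0]
force: [0.4, -0.2, 1.0]
opening: 0.0854
```

```bash
python3 look.py w2; python3 hexfit.py w2
```

```text
4.45 [ 0.5415 -0.3867  0.1721] [ 7.078e-01 -7.064e-01  3.000e-04 -0.000e+00] [ 0.36 -0.7   0.26]
[309 252  28  17 174] [319.79310345 258.66666667]
centre [ 0.54235 -0.39245] ((0.5423339605331421, -0.3908059597015381), 0.007734473329037428)
-36 10.8; -32 11.4; -28 12.0; -24 12.5; -20 12.9; -16 13.3; -12 13.6; -8 13.8; -4 14.0; 0 14.2; 4 14.6; 8 14.8; 12 15.1; 16 15.2; 20 15.3; 24 15.3; 28 15.2; 32 15.0; 
head 16 [[ 0.5435 -0.3919  0.135 ]]
((0.5449409484863281, -0.35202711820602417), (0.1304711401462555, 0.05611346289515495), 83.39685821533203) [[0.5095999836921692, -0.41359999775886536], [0.5652999877929688, -0.42010000348091125], [0.580299973487854, -0.2904999852180481], [0.5246000289916992, -0.2840000092983246]] 0.04349831177502819 [ 0.54352977 -0.39177655  0.13450656]
```

>>> play_rows --pt "0 0 0.02" --pt "0 0 0.025" --pt "0 0 0.025" --pt "0 0 0.02" --pt "0 0 0.0075" --pt "0 0 0" --roll '[0, 0, 0, 0, 0, 0]' --fingers '[1, 1, 1, 1, 1, 0.6]'

```text
clock: 5.2
tool_pos: [0.5416, -0.3873, 0.0744]
orientation: [0.708, -0.706, 0.0, -0.0]
force: [0.4, 0.2, 1.0]
opening: 0.0697
```

>>> play_rows --pt "0 0 0" --pt "0 0 0" --pt "0 0 0" --pt "0 0 0" --pt "0 0 0" --pt "0 0 0" --pt "0 0 0" --roll '[0, 0, 0, 0, 0, 0, 0]' --fingers '[0.4, 0.3, 0.2, 0.1, 0, 0, 0]'

```text
clock: 6.08
tool_pos: [0.5415, -0.3876, 0.0746]
orientation: [0.708, -0.706, 0.0, -0.0]
force: [-0.5, 2.2, 6.0]
opening: 0.0173
```

```bash
python3 look.py w3
```

```text
6.125 [ 0.5414 -0.3876  0.0746] [ 7.081e-01 -7.061e-01  4.000e-04 -1.000e-04] [-2.5   1.78  5.21]
```

View pics/w3.png

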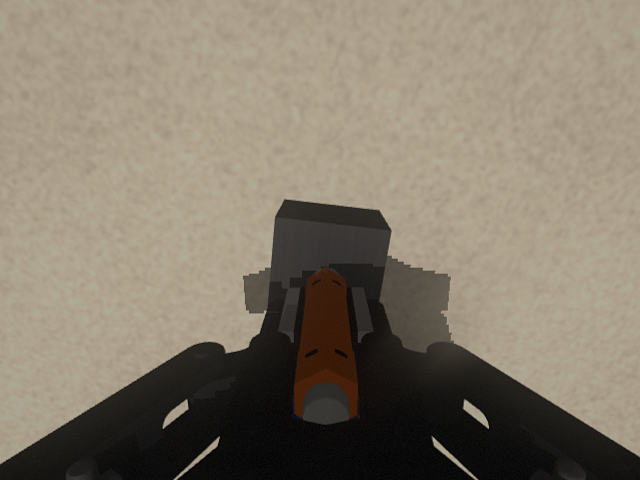

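The punch is gripped squarely in the pads: handle centred at (325,330), opening 17.3 mm. Next, lift.

>>> play_rows --pt "0 0 -0.005" --pt "0 0 -0.01" --pt "0 0 -0.02" --pt "0 0 -0.03" --pt "0 0 -0.03" --pt "0 0 -0.03" --pt "0 0 -0.02" --pt "0 0 0" --roll '[0, 0, 0, 0, 0, 0, 0, 0]' --fingers '[0, 0, 0, 0, 0, 0, 0, 0]'

```text
clock: 7.12
tool_pos: [0.542, -0.3879, 0.221]
orientation: [0.708, -0.706, 0.002, -0.001]
force: [1.0, -0.8, -1.2]
opening: 0.0168
```

```bash
python3 - <<'E'
from h import *
s=bot.get_state(); print(s["tool_pos"],s["force"],s["wrist_torque"])
im,d,K,T=cam("scene"); save("s2",cv2.resize(im[150:330,80:320],None,fx=3,fy=3)); np.savez("s2",im=im,d=d,K=K,T=T)
im,d,K,T=cam("wrist"); np.savez("w4",im=im,d=d,K=K,T=T)
E
```

```text
[ 0.54198833 -0.38787421  0.22101881] [ 0.97741626 -0.8315529  -1.16353157] [-0.06379659 -0.02536046 -0.04640515]
```

View pics/s2.png

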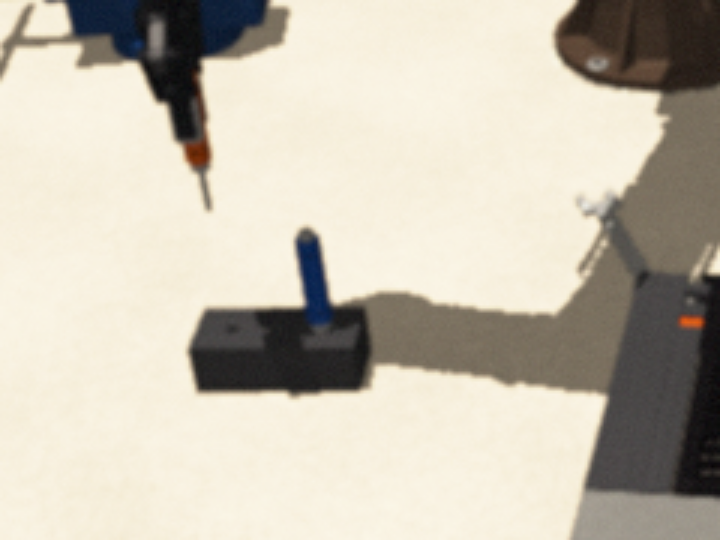

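The stand hole is empty and the punch hangs pin down in the gripper; the blue punch is still in its hole. I'll move over to the extractor.

>>> play_rows --pt "0 0 -0.02" --pt "-0.03 -0.0142 0" --pt "-0.045 -0.0142 0" --pt "-0.045 -0.0142 0" --pt "-0.045 -0.0142 0" --pt "-0.045 -0.0142 0" --pt "-0.045 -0.0142 0" --pt "-0.045 -0.0142 0" --roll '[0, 0, 0, 0, 0, 0, 0, 0]' --fingers '[0, 0, 0, 0, 0, 0, 0, 0]'

```text
clock: 8.22
tool_pos: [0.6394, -0.0856, 0.2372]
orientation: [0.708, -0.706, -0.001, 0.001]
force: [0.2, 0.0, -0.9]
opening: 0.0172
```

>>> play_rows --pt "-0.045 -0.0142 0" --pt "-0.045 -0.0142 0" --pt "-0.045 -0.0142 0" --pt "-0.045 -0.0142 0" --pt "-0.016 0 0" --pt "0 0 0" --pt "0 0 0" --pt "0 0 0" --roll '[0, 0, 0, 0, 0, 6.4, 6.4, 0]' --fingers '[0, 0, 0, 0, 0, 0, 0, 0]'

```text
clock: 9.22
tool_pos: [0.6955, 0.1085, 0.2376]
orientation: [-0.625, 0.781, 0.0, -0.001]
force: [0.4, 0.2, -1.3]
opening: 0.0177
```

```bash
python3 look.py w5
```

```text
9.275 [0.6956 0.1085 0.2378] [-6.257e-01  7.801e-01  3.000e-04 -7.000e-04] [-0.3   0.49 -0.91]
```

View pics/w5.png

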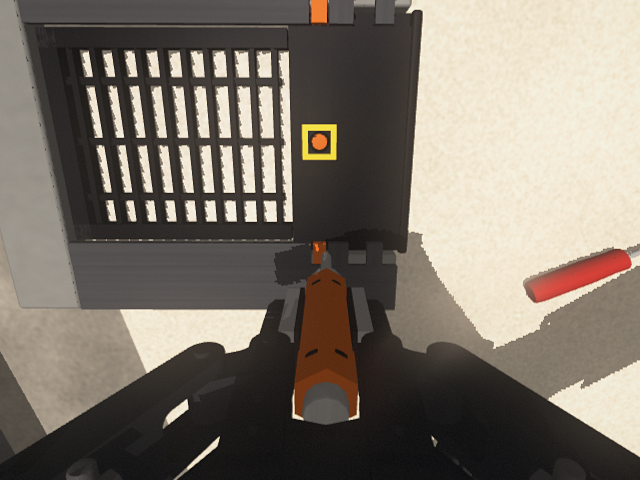

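The yellow frame is centred at (319,142) with the orange catch head inside it. The punch handle is at (325,340), and the lugs at (319,10) and (319,250) sit in their notches.

```bash
python3 - <<'E'
from h import *
z=np.load("w5.npz"); im,d,K,T=[z[k] for k in("im","d","K","T")]
hsv=cv2.cvtColor(im,cv2.COLOR_RGB2HSV);H,S,V=[hsv[...,i].astype(int) for i in range(3)]
P=pts(d,K,T)
m=(H>=22)&(H<=34)&(S>140)&(V>100); m[220:]=0;m[:80]=0
v,u=np.nonzero(m); r=cv2.minAreaRect(np.c_[u,v].astype(np.float32)); print(r); c=ray(K,T,r[0],.108)[0]; print("recess",c.round(4),"frame z",np.median(P[m][:,2]))
b=ray(K,T,cv2.boxPoints(r),.108); e=b[1]-b[0]; print("edge",np.rad2deg(np.arctan2(e[1],e[0]))%90)
m=(H>=4)&(H<=18)&(S>140)&(V>100);m[165:]=0;m[:120]=0
v,u=np.nonzero(m); print("catch px",len(u),u.mean(),v.mean(),np.median(P[m],0).round(4))
s=np.array([0.6956,.1085]);dv=c[:2]-s; t=np.deg2rad(-102.5)
print("dxy",dv,"tool",dv@[np.cos(t),np.sin(t)],dv@[np.sin(t),-np.cos(t)])
E
```

```text
((319.0, 141.5), (35.0, 34.0), 90.0)
recess [0.6859 0.0466 0.108 ] frame z 0.10780448649799945
edge 77.39311657968557
catch px 204 318.9852941176471 141.2450980392157 [0.686  0.0466 0.1022]
dxy [-0.0096651  -0.06194864] tool 0.06257211871454411 -0.003972142912725631
```

>>> play_rows --pt "0.025 -0.002 0" --pt "0.025 -0.002 0" --pt "0.013 0 0" --pt "0 0 0.02" --pt "0 0 0.02" --pt "0 0 0.01" --pt "0 0 0" --pt "0 0 0" --roll '[0, 0, 0, 0, 0, 0, 0, 0]' --fingers '[0, 0, 0, 0, 0, 0, 0, 0]'

```text
clock: 10.28
tool_pos: [0.6867, 0.0466, 0.1898]
orientation: [-0.625, 0.781, -0.0, 0.001]
force: [0.2, 0.3, -1.4]
opening: 0.0172
```

```bash
python3 - <<'E'
from h import *
s=bot.get_state(); print(s["tool_pos"],s["force"],s["wrist_torque"])
im,d,K,T=cam("scene"); np.savez("s3",im=im,d=d,K=K,T=T)
def px(p): q=K@(np.linalg.inv(T)@np.r_[p,1])[:3]; return (q/q[2])[:2].round(1)
t=s["tool_pos"]; print("exp tip px",px(t+[-.0003,.0006,-.0666]),"recess px",px([.6859,.0466,.108]))
save("s3",cv2.resize(im[190:290,290:410],None,fx=6,fy=6))
E
```

```text
[0.68670036 0.04657348 0.1897554 ] [ 0.24359413  0.27355582 -1.44438625] [ 0.03041403 -0.03247135  0.00910324]
exp tip px [348.3 254.5] recess px [347.9 260. ]
```

View pics/s3.png

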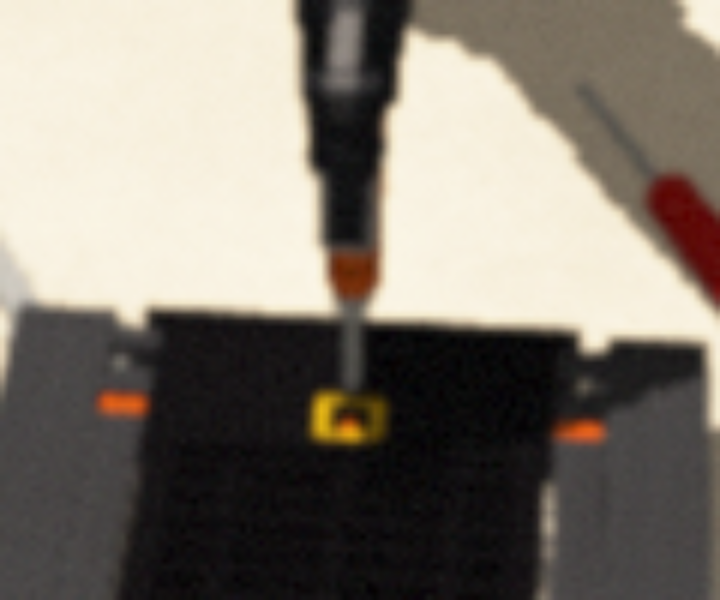

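The tip at crop (353,385) is right above the recess centre (348,417), within about 1 mm. I'll lower it.

>>> play_rows --pt "0.0005 0 0.006" --pt "0 0 0.006" --pt "0 0 0.004" --pt "0 0 0" --pt "0 0 0" --roll '[0, 0, 0, 0, 0]' --fingers '[0, 0, 0, 0, 0]'

```text
clock: 10.95
tool_pos: [0.6862, 0.0461, 0.1729]
orientation: [-0.625, 0.781, -0.0, 0.0]
force: [1.0, -0.5, -1.2]
opening: 0.0171
```

>>> play_rows --pt "0 0 0.001" --pt "0 0 0.001" --pt "0 0 0.001" --pt "0 0 0" --roll '[0, 0, 0, 0]' --fingers '[0, 0, 0, 0]'

```text
clock: 11.45
tool_pos: [0.686, 0.0461, 0.1697]
orientation: [-0.625, 0.781, 0.0, -0.0]
force: [0.2, 0.4, -1.5]
opening: 0.0171
```

Tip 5 mm into the recess with no contact yet. I'll continue in 1 mm steps.

>>> play_rows --pt "0 0 0.001" --pt "0 0 0.001" --pt "0 0 0" --roll '[0, 0, 0]' --fingers '[0, 0, 0]'

```text
clock: 11.82
tool_pos: [0.6862, 0.0461, 0.1682]
orientation: [-0.625, 0.781, -0.0, 0.0]
force: [-1.7, -0.8, 3.2]
opening: 0.0168
```

>>> play_rows --pt "0 0 0.001" --pt "0 0 0.001" --pt "0 0 0" --roll '[0, 0, 0]' --fingers '[0, 0, 0]'

```text
clock: 12.2
tool_pos: [0.6863, 0.0461, 0.1662]
orientation: [-0.625, 0.781, -0.0, 0.0]
force: [-1.6, -0.1, 5.0]
opening: 0.0173
```

>>> play_rows --pt "0 0 0.001" --pt "0 0 0.001" --pt "0 0 0" --pt "0 0 0" --roll '[0, 0, 0, 0]' --fingers '[0, 0, 0, 0]'

```text
clock: 12.7
tool_pos: [0.6863, 0.0461, 0.1646]
orientation: [-0.625, 0.781, -0.0, 0.0]
force: [-2.3, 0.7, 7.6]
opening: 0.0172
```

```bash
python3 - <<'E'
from h import *
for i in range(4):
    cam("scene"); s=bot.get_state(); print(s["clock"],s["tool_pos"].round(4),s["force"].round(2))
E
```

```text
12.75 [0.6863 0.0461 0.1645] [-2.   -0.3   6.86]
12.8 [0.6863 0.0461 0.1646] [-2.26  0.19  7.28]
12.85 [0.6863 0.0461 0.1646] [-1.35 -0.05  6.54]
12.9 [0.6863 0.0461 0.1646] [-1.93  0.84  7.76]
```

>>> play_rows --pt "0 0 0.0008" --pt "0 0 0" --pt "0 0.001 0" --pt "0 0.001 0" --pt "0 0.001 0" --pt "0 0.001 0" --pt "0 0.001 0" --pt "0 0 0" --roll '[0, 0, 0, 0, 0, 0, 0, 0]' --fingers '[0, 0, 0, 0, 0, 0, 0, 0]'

```text
clock: 13.9
tool_pos: [0.6833, 0.047, 0.1648]
orientation: [-0.625, 0.781, -0.002, 0.002]
force: [1.6, -1.2, 6.9]
opening: 0.0175
```

```bash
python3 - <<'E'
from h import *
for i in range(3):
    cam("scene"); s=bot.get_state(); print(s["clock"],s["tool_pos"].round(4),s["force"].round(2))
E
```

```text
13.95 [0.6833 0.047  0.1647] [ 3.26 -1.53  7.3 ]
14.0 [0.6833 0.047  0.1647] [ 1.39 -1.96  7.65]
14.05 [0.6833 0.047  0.1647] [ 2.03 -1.98  7.2 ]
```

>>> play_rows --pt "0 0 0.0005" --pt "0 0 0.0005" --pt "0 0 0" --pt "0 0.001 0" --pt "0 0.001 0" --pt "0 0.001 0" --pt "0 0 0" --roll '[0, 0, 0, 0, 0, 0, 0]' --fingers '[0, 0, 0, 0, 0, 0, 0]'

```text
clock: 14.92
tool_pos: [0.6805, 0.0476, 0.164]
orientation: [-0.625, 0.781, -0.002, 0.002]
force: [2.3, -2.2, 9.1]
opening: 0.0173
```

```bash
cat > f.py <<'E'
from h import *
a=[]
for i in range(3):
    cam("scene"); s=bot.get_state(); a.append(s["force"])
print(s["clock"],s["tool_pos"].round(4),s["orientation"].round(4),np.mean(a,0).round(2),s["opening"])
E
python3 f.py
```

```text
15.075 [0.6805 0.0476 0.164 ] [-0.6251  0.7805 -0.0017  0.0019] [ 2.67 -2.05  8.17] 0.017077560224643636
```

Net press is about 9.4 N and the cassette is moving with about 3 N of drag. I'll continue pulling.

>>> play_rows --pt "0 0.0015 0" --pt "0 0.002 0" --pt "0 0.002 0" --pt "0 0.002 0" --pt "0 0.002 0" --pt "0 0.002 0" --pt "0 0.002 0" --pt "0 0.0015 0" --roll '[0, 0, 0, 0, 0, 0, 0, 0]' --fingers '[0, 0, 0, 0, 0, 0, 0, 0]'

```text
clock: 16.08
tool_pos: [0.666, 0.0509, 0.164]
orientation: [-0.625, 0.781, -0.002, 0.002]
force: [2.2, -0.8, 7.0]
opening: 0.0172
```

```bash
python3 f.py
```

```text
16.225 [0.6658 0.0509 0.1639] [-0.6251  0.7805 -0.0016  0.0019] [ 2.01 -1.73  7.98] 0.01749658378234569
```

>>> play_rows --pt "0 0.002 0" --pt "0 0.0025 0" --pt "0 0.0025 0" --pt "0 0.0025 0" --pt "0 0.0025 0" --pt "0 0.0025 0" --pt "0 0.0025 0" --pt "0 0.0025 0" --roll '[0, 0, 0, 0, 0, 0, 0, 0]' --fingers '[0, 0, 0, 0, 0, 0, 0, 0]'

```text
clock: 17.23
tool_pos: [0.647, 0.0553, 0.164]
orientation: [-0.625, 0.78, -0.002, 0.002]
force: [2.8, -1.9, 7.8]
opening: 0.0172
```

>>> play_rows --pt "0 0.0025 0" --pt "0 0.0025 0" --pt "0 0.0025 0" --pt "0 0.0025 0" --pt "0 0.0025 0" --pt "0 0.0025 0" --pt "0 0.0025 0" --pt "0 0.0025 0" --roll '[0, 0, 0, 0, 0, 0, 0, 0]' --fingers '[0, 0, 0, 0, 0, 0, 0, 0]'

```text
clock: 18.23
tool_pos: [0.6274, 0.0597, 0.1639]
orientation: [-0.625, 0.78, -0.002, 0.002]
force: [2.3, -2.3, 7.5]
opening: 0.0172
```

```bash
python3 f.py
```

```text
18.375 [0.6271 0.0597 0.1638] [-0.6252  0.7805 -0.0014  0.0019] [ 1.65 -1.79  7.67] 0.01693642997616463
```

>>> play_rows --pt "0 0.002 0" --pt "0 0.0025 0" --pt "0 0.0025 0" --pt "0 0.0025 0" --pt "0 0.0025 0" --pt "0 0.0025 0" --pt "0 0.0025 0" --pt "0 0.002 0" --roll '[0, 0, 0, 0, 0, 0, 0, 0]' --fingers '[0, 0, 0, 0, 0, 0, 0, 0]'

```text
clock: 19.38
tool_pos: [0.6089, 0.0639, 0.1639]
orientation: [-0.625, 0.78, -0.002, 0.002]
force: [2.8, -2.7, 7.6]
opening: 0.017
```

>>> play_rows --pt "0 0.001 0" --pt "0 0.0007 0" --pt "0 0.0007 0" --pt "0 0.0007 0" --pt "0 0.0007 0" --pt "0 0.0007 0" --roll '[0, 0, 0, 0, 0, 0]' --fingers '[0, 0, 0, 0, 0, 0]'

```text
clock: 20.12
tool_pos: [0.6045, 0.0649, 0.1639]
orientation: [-0.625, 0.78, -0.002, 0.002]
force: [3.1, -1.5, 7.7]
opening: 0.0169
```

Travel is about 84 mm, less 2–3 mm of slack. I'll creep to the stop.

>>> play_rows --pt "0 0.0006 0" --pt "0 0.0006 0" --pt "0 0.0006 0" --pt "0 0.0006 0" --roll '[0, 0, 0, 0]' --fingers '[0, 0, 0, 0]'

```text
clock: 20.62
tool_pos: [0.6025, 0.0654, 0.164]
orientation: [-0.625, 0.78, -0.002, 0.002]
force: [4.2, -3.2, 8.2]
opening: 0.017
```

>>> play_rows --pt "0 0.0005 0" --pt "0 0.0005 0" --pt "0 0.0005 0" --pt "0 0 0" --roll '[0, 0, 0, 0]' --fingers '[0, 0, 0, 0]'

```text
clock: 21.12
tool_pos: [0.6016, 0.0658, 0.1642]
orientation: [-0.625, 0.78, -0.002, 0.003]
force: [4.9, -3.3, 8.3]
opening: 0.0173
```

>>> play_rows --pt "0 0.0004 0" --pt "0 0.0004 0" --pt "0 0 0" --roll '[0, 0, 0]' --fingers '[0, 0, 0]'

```text
clock: 21.5
tool_pos: [0.6008, 0.0661, 0.1642]
orientation: [-0.625, 0.78, -0.002, 0.003]
force: [4.7, -1.9, 7.7]
opening: 0.0175
```

```bash
python3 f.py
```

```text
21.65 [0.6008 0.0661 0.1642] [-0.6253  0.7804 -0.002   0.0029] [ 5.5  -2.29  7.67] 0.0169824865237987
```

>>> play_rows --pt "0 0.0005 0" --pt "0 0.0005 0" --pt "0 0 0" --roll '[0, 0, 0]' --fingers '[0, 0, 0]'

```text
clock: 22.02
tool_pos: [0.5999, 0.0664, 0.1642]
orientation: [-0.625, 0.78, -0.002, 0.003]
force: [5.0, -1.7, 6.9]
opening: 0.0171
```

```bash
python3 f.py; python3 - <<'E'
from h import *
im,d,K,T=cam("top"); np.savez("top2",im=im,d=d,K=K,T=T)
hsv=cv2.cvtColor(im,cv2.COLOR_RGB2HSV);H,S,V=[hsv[...,i].astype(int) for i in range(3)]
save("top2",cv2.resize(im[80:280,220:400],None,fx=3,fy=3))
E
```

```text
22.175 [0.5999 0.0664 0.1642] [-0.6253  0.7804 -0.0019  0.0029] [ 4.1  -2.    6.82] 0.016745960909132412
```

View pics/top2.png

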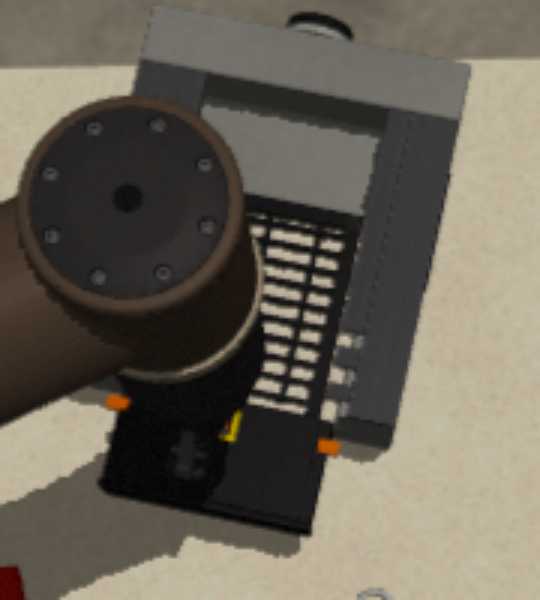

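The cassette is well out, with its lugs at crop (118,402) and (328,447) past the front of the lips. I'll measure the travel.

```bash
python3 - <<'E'
from h import *
def lugs(f,v0,v1):
    z=np.load(f); im,d,K,T=[z[k] for k in("im","d","K","T")]
    hsv=cv2.cvtColor(im,cv2.COLOR_RGB2HSV);H,S,V=[hsv[...,i].astype(int) for i in range(3)]
    m=((H>=3)&(H<=20)&(S>150)&(V>100)).astype(np.uint8); m[:v0]=0;m[v1:]=0;m[:,:245]=0;m[:,350:]=0
    n,l,st,c=cv2.connectedComponentsWithStats(m); P=pts(d,K,T)
    for i in range(1,n):
        if st[i,4]>5: print(f,st[i],ray(K,T,c[i],.105).round(4),ray(K,T,c[i],.100).round(4),np.median(P[l==i],0).round(4))
lugs("top.npz",165,205); lugs("top2.npz",205,240)
E
```

```text
top.npz [264 177   7   5  26] [[0.7053 0.1302 0.105 ]] [[0.7068 0.1309 0.1   ]] [0.7053 0.1299 0.107 ]
top.npz [300 185   4   4  13] [[0.6857 0.0497 0.105 ]] [[0.6872 0.05   0.1   ]] [0.6866 0.0507 0.1008]
top.npz [334 191   7   5  29] [[ 0.6685 -0.0324  0.105 ]] [[ 0.6698 -0.0324  0.1   ]] [ 0.6679 -0.0325  0.1063]
top2.npz [255 211   8   6  31] [[0.6218 0.1485 0.105 ]] [[0.6229 0.1493 0.1   ]] [0.6221 0.1485 0.1009]
top2.npz [326 226   7   6  33] [[ 0.5851 -0.0129  0.105 ]] [[ 0.586  -0.0129  0.1   ]] [ 0.5858 -0.0131  0.1022]
```

The cassette is out about 84.7 mm, which is at its stop. I'll ease off the wall within the slack and lift out.

>>> play_rows --pt "0 -0.001 0" --pt "0 -0.001 0" --pt "0 -0.0007 0" --pt "0 0 -0.003" --pt "0 0 -0.005" --pt "0 0 -0.008" --pt "0 0 -0.012" --pt "0 0 0" --roll '[0, 0, 0, 0, 0, 0, 0, 0]' --fingers '[0, 0, 0, 0, 0, 0, 0, 0]'

```text
clock: 23.22
tool_pos: [0.5995, 0.0657, 0.1911]
orientation: [-0.625, 0.781, -0.0, 0.001]
force: [0.2, -0.3, -1.0]
opening: 0.0168
```

```bash
python3 - <<'E'
from h import *
s=bot.get_state(); print(s["tool_pos"],s["force"],s["wrist_torque"],s["orientation"])
im,d,K,T=cam("scene")
def px(p): q=K@(np.linalg.inv(T)@np.r_[p,1])[:3]; return (q/q[2])[:2].round(1)
t=s["tool_pos"]; print("exp tip px",px(t+[-.0003,.0006,-.0666]))
save("s4",cv2.resize(im[170:270,290:410],None,fx=6,fy=6))
E
```

```text
[0.59951114 0.06571354 0.19105883] [ 0.15036629 -0.31748633 -0.99402894] [-0.0033413  -0.02754223 -0.01201108] [-6.24920139e-01  7.80688457e-01 -1.78821497e-04  5.67031647e-04]
exp tip px [350.9 231.4]
```

View pics/s4.png

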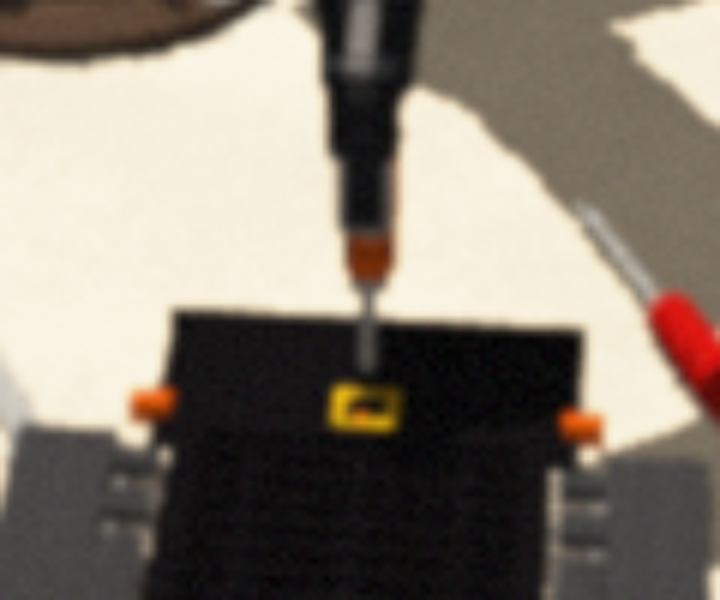

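The punch is out of the recess with its tip at crop (369,370). The cassette is still out, with its lugs clear of the lips. Now back to the stand.

>>> play_rows --pt "0 0 -0.02" --pt "0 0 -0.03" --pt "0 0 0" --pt "0.03 0.004 0" --pt "0.045 0.006 0" --pt "0.045 0.006 0" --pt "0.045 0.006 0" --pt "0.045 0.006 0" --roll '[0, -6.4, -6.4, 0, 0, 0, 0, 0]' --fingers '[0, 0, 0, 0, 0, 0, 0, 0]'

```text
clock: 24.28
tool_pos: [0.5711, -0.1457, 0.2396]
orientation: [0.708, -0.706, -0.0, 0.0]
force: [0.1, 0.6, -1.4]
opening: 0.0171
```

>>> play_rows --pt "0.045 0.006 0" --pt "0.045 0.006 0" --pt "0.045 0.006 0" --pt "0.045 0.006 0" --pt "0.043 0.006 0" --pt "0.02 0.001 0" --pt "0 0 0" --pt "0 0 0" --roll '[0, 0, 0, 0, 0, 0, 0, 0]' --fingers '[0, 0, 0, 0, 0, 0, 0, 0]'

```text
clock: 25.28
tool_pos: [0.5415, -0.3868, 0.2397]
orientation: [0.708, -0.706, -0.0, -0.0]
force: [0.4, -0.5, -1.0]
opening: 0.0171
```

```bash
python3 f.py
```

```text
25.425 [ 0.5418 -0.3865  0.2402] [ 7.085e-01 -7.057e-01  1.000e-04 -1.000e-04] [ 0.03 -0.43 -1.54] 0.01706979668502385
```

>>> play_rows --pt "0.001 0 0.015" --pt "0 0 0.025" --pt "0 0 0.03" --pt "0 0 0.025" --pt "0 0 0.013" --pt "0 0 0.005" --pt "0 0 0" --pt "0 0 0" --roll '[0, 0, 0, 0, 0, 0, 0, 0]' --fingers '[0, 0, 0, 0, 0, 0, 0, 0]'

```text
clock: 26.42
tool_pos: [0.542, -0.3888, 0.128]
orientation: [0.708, -0.706, 0.001, -0.0]
force: [0.2, 0.5, -0.3]
opening: 0.0172
```

```bash
python3 f.py;  python3 - <<'E'
from h import *
s=bot.get_state(); im,d,K,T=cam("scene")
def px(p): q=K@(np.linalg.inv(T)@np.r_[p,1])[:3]; return (((q/q[2])[:2]-[130,210])*8+4).round(0)
t=s["tool_pos"]; print("exp tip px",px(t+[-.0003,.0006,-.0666]),"hole",px([.541,-.387,.044]),"hole old TCP",px([.5414,-.3876,.044]))
save("s5",cv2.resize(im[210:285,130:215],None,fx=8,fy=8,interpolation=cv2.INTER_CUBIC))
E
```

```text
26.575 [ 0.5418 -0.3887  0.1278] [ 7.081e-01 -7.062e-01  6.000e-04 -2.000e-04] [ 0.65  0.17 -1.87] 0.017309054938841044
exp tip px [211. 353.] hole [225. 399.] hole old TCP [223. 400.]
```

View pics/s5.png

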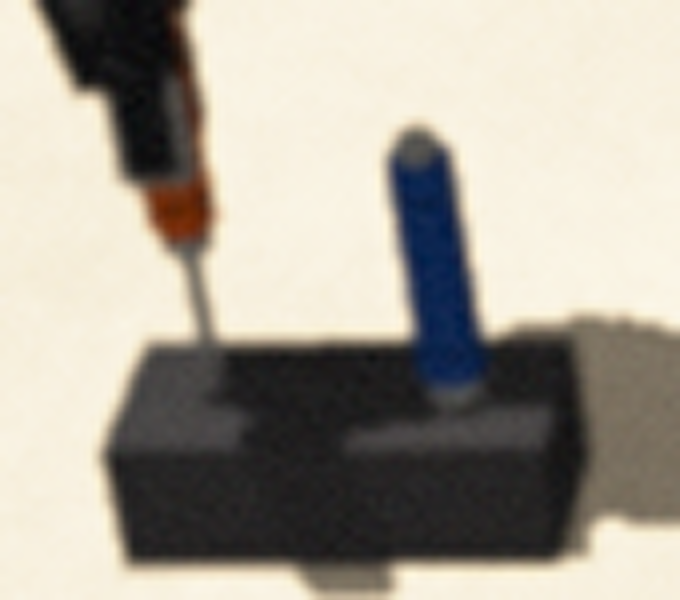

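The tip at crop (209,350) is where expected, in line with the hole (about 224,399). I'll correct 1 mm in y and insert slowly.

>>> play_rows --pt "-0.001 0.0004 0" --pt "0 0 0.006" --pt "0 0 0.006" --pt "0 0 0.004" --pt "0 0 0.003" --pt "0 0 0.003" --pt "0 0 0" --pt "0 0 0" --roll '[0, 0, 0, 0, 0, 0, 0, 0]' --fingers '[0, 0, 0, 0, 0, 0, 0, 0]'

```text
clock: 27.62
tool_pos: [0.5411, -0.3876, 0.1052]
orientation: [0.708, -0.706, 0.0, -0.0]
force: [-0.4, -0.5, -1.1]
opening: 0.0175
```

In the hole with no contact force; continuing down.

>>> play_rows --pt "0 0 0.004" --pt "0 0 0.006" --pt "0 0 0.006" --pt "0 0 0.006" --pt "0 0 0.004" --pt "0 0 0.002" --pt "0 0 0" --pt "0 0 0" --roll '[0, 0, 0, 0, 0, 0, 0, 0]' --fingers '[0, 0, 0, 0, 0, 0, 0, 0]'

```text
clock: 28.62
tool_pos: [0.5412, -0.3876, 0.0772]
orientation: [0.708, -0.706, 0.0, -0.0]
force: [0.0, 0.0, -1.5]
opening: 0.017
```

>>> play_rows --pt "0 0 0.001" --pt "0 0 0.001" --pt "0 0 0" --roll '[0, 0, 0]' --fingers '[0, 0, 0]'

```text
clock: 29.0
tool_pos: [0.541, -0.3875, 0.0749]
orientation: [0.708, -0.706, -0.0, 0.0]
force: [0.5, 1.2, -1.1]
opening: 0.0173
```

>>> play_rows --pt "0 0 0.0007" --pt "0 0 0.0005" --pt "0 0 0" --roll '[0, 0, 0]' --fingers '[0, 0, 0]'

```text
clock: 29.38
tool_pos: [0.5411, -0.3877, 0.0746]
orientation: [0.708, -0.706, 0.0, 0.0]
force: [-1.8, 2.9, 4.8]
opening: 0.0171
```

Seated, with contact at the same height as when it was picked up. Release and lift.

>>> play_rows --pt "0 0 -0.0005" --pt "0 0 0" --pt "0 0 0" --pt "0 0 0" --pt "0 0 0" --pt "0 0 0" --pt "0 0 0" --pt "0 0 0" --roll '[0, 0, 0, 0, 0, 0, 0, 0]' --fingers '[0.25, 0.4, 0.6, 0.8, 1, 1, 1, 1]'

```text
clock: 30.38
tool_pos: [0.5411, -0.3876, 0.0743]
orientation: [0.708, -0.706, 0.0, 0.0]
force: [-0.9, -0.1, -0.7]
opening: 0.0853
```

>>> play_rows --pt "0 0 -0.01" --pt "0 0 -0.02" --pt "0 0 -0.04" --pt "0 0 -0.04" --pt "-0.03 0 -0.03" --pt "-0.03 0 -0.02" --pt "0 0 0" --pt "0 0 0" --roll '[0, 0, 0, 0, 0, 0, 0, 0]' --fingers '[1, 1, 1, 1, 1, 1, 1, 1]'

```text
clock: 31.38
tool_pos: [0.5408, -0.3275, 0.2345]
orientation: [0.708, -0.706, 0.0, -0.0]
force: [-0.6, -0.4, -1.4]
opening: 0.0853
```

```bash
python3 f.py; python3 - <<'E'
from h import *
im,d,K,T=cam("scene"); save("s6",im)
im,d,K,T=cam("top"); np.savez("top3",im=im,d=d,K=K,T=T)
hsv=cv2.cvtColor(im,cv2.COLOR_RGB2HSV);H,S,V=[hsv[...,i].astype(int) for i in range(3)]
m=((H>=3)&(H<=20)&(S>150)&(V>100)).astype(np.uint8); m[:160]=0;m[245:]=0;m[:,:245]=0;m[:,350:]=0
n,l,st,c=cv2.connectedComponentsWithStats(m)
for i in range(1,n):
    if st[i,4]>5: print(st[i],ray(K,T,c[i],.105).round(4))
E
```

```text
31.525 [ 0.5404 -0.328   0.2334] [ 7.078e-01 -7.064e-01 -7.000e-04  4.000e-04] [-0.65  0.16 -0.45] 0.08526989216306471
[255 211   8   6  37] [[0.6226 0.1487 0.105 ]]
[292 219   5   5  22] [[0.6032 0.0672 0.105 ]]
[327 227   6   2   9] [[ 0.5874 -0.0137  0.105 ]]
```

View pics/s6.png

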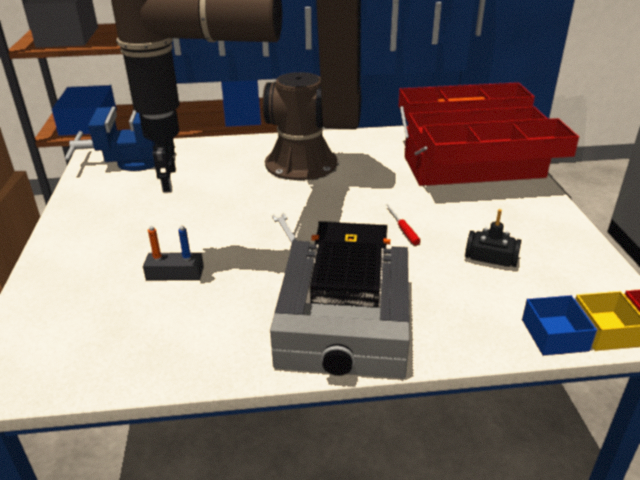

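Both punches stand in the block, and the cassette is out with nothing else moved. I'll do one precise numeric check of the travel with the wrist camera, using the same relative viewpoint as before.

>>> play_rows --pt "-0.035 -0.007 -0.004" --pt "-0.047 -0.0073 0" --pt "-0.047 -0.0073 0" --pt "-0.047 -0.0073 0" --pt "-0.047 -0.0073 0" --pt "-0.047 -0.0073 0" --pt "-0.047 -0.0073 0" --pt "-0.047 -0.0073 0" --roll '[0, 0, 0, 0, 0, 0, 0, 0]' --fingers '[1, 1, 1, 1, 1, 1, 1, 1]'

```text
clock: 32.62
tool_pos: [0.5982, 0.0378, 0.2379]
orientation: [0.708, -0.706, -0.0, 0.0]
force: [-0.1, 0.5, 0.1]
opening: 0.0854
```

>>> play_rows --pt "-0.047 -0.0073 0" --pt "-0.044 -0.0075 0" --pt "0 0 0" --pt "0 0 0" --pt "0 0 0" --pt "0 0 0" --roll '[0, 0, 6.4, 6.3, 0, 0]' --fingers '[1, 1, 1, 1, 1, 1]'

```text
clock: 33.38
tool_pos: [0.6127, 0.1273, 0.238]
orientation: [-0.626, 0.78, 0.0, -0.0]
force: [0.9, 0.2, 0.4]
opening: 0.0855
```

```bash
python3 look.py w6; python3 - <<'E'
from h import *
def rec(f):
    z=np.load(f); im,d,K,T=[z[k] for k in("im","d","K","T")]
    hsv=cv2.cvtColor(im,cv2.COLOR_RGB2HSV);H,S,V=[hsv[...,i].astype(int) for i in range(3)]
    m=(H>=22)&(H<=34)&(S>140)&(V>100); m[220:]=0;m[:80]=0;m[:,:250]=0;m[:,390:]=0
    v,u=np.nonzero(m); r=cv2.minAreaRect(np.c_[u,v].astype(np.float32)); print(r,len(u)); return ray(K,T,r[0],.108)[0]
a,b=rec("w5.npz"),rec("w6.npz"); print(a,b,np.linalg.norm((b-a)[:2]),(b-a)[:2])
E
```

```text
33.425 [0.6126 0.1273 0.2382] [-6.262e-01  7.797e-01  0.000e+00 -1.000e-04] [-0.68  0.46  0.36]
((319.0, 141.5), (35.0, 34.0), 90.0) 758
((319.5, 141.5), (35.0, 35.0), 90.0) 765
[0.6859349  0.04655136 0.108     ] [0.60314984 0.06543986 0.108     ] 0.08491255035962851 [-0.08278506  0.0188885 ]
```

Travel measures 84.9 mm, so the cassette is at its stop. Everything is as asked; handing in.

```bash
python3 -c "
from rig import job; print(job.job_done())"
```

```text
the job is handed in; nothing more can be done
None
```

The job is done and handed in at about 33 s on the robot's clock (limit 64 s). No verdict was reported.

- **Catch and cassette:** I pressed the catch with the pin at about 8 to 9.5 N and held it down all the way out. The pull was about 3 N, rising to about 6 N at the stop.
- **Punch:** It went back into its own hole and seated at the same height it was picked up from.
- **Last checks:** The wrist camera put the recess 84.9 mm from where it started, and the top camera gave 84.3 to 84.7 mm, so the cassette is at its 85 mm stop. In the last scene picture both punches stood in the block and the wrench, screwdriver and valve looked undisturbed. The gripper was open and clear of everything.
- **Disagreements:**
  - As I reached the stop the pull force rose to about 6 N, then eased to about 4.5 N with a little more pull, probably the punch flexing in the grip. Press dipped to about 8 N net there, with the cassette already past 53 mm.
  - In the final top view one lug was partly in shadow, so I left its reading out.

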